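Get the cone spanner out from behind the tins, ready for the grinder

ROBOT

A 7-joint arm with a two-finger parallel gripper is mounted at the origin on the work surface. World frame = base frame: x ahead of the robot, y to its left, z up, the work surface at z = 0. Lengths are in m, angles in degrees, forces in N, time in s.
With the tool pointing down it reaches from about 0.4 to 0.9 m from the base axis. Payload 5.5 kg.
Tool frame: the origin (TCP) lies on the centre line of the jaws, within the pads' length; the fingertips stand arm.finger_overhang ahead of it and the grasp point (between the pads) lies 2 mm behind it (arm.finger_overhang is the distance from the TCP to the fingertips, in m); x points along the fingers, z is the direction in which the jaws open and shut, and the axes are right-handed (so a half turn about x gives the same grasp; the last joint's range is limited). The gripper opens to 92 mm and grips with 3 to 60 N. Pads are 19 mm wide; open, the fingers measure 130 mm over their backs; the gripper's body (75 mm by 190 mm) begins 47 mm behind the grasp point.
Start: joints at [86.757, 28.699, -24.465, 88.831, 12.651, 65.22, -12.049], TCP at [0.204, -0.617, 0.244] pointing down, gripper open.
Joint ranges: [-164.97, 164.97], [-17.58, 116.51], [-87.97, 89.64], [11.32, 138.91], [-80.73, 260.73], [10.89, 115.49], [-147.41, 147.41]. Speed limits (degrees/s): [147.25, 147.25, 180, 180, 180, 180, 180].

INTERFACE

Orientations are given as a 3x3 rotation matrix whose columns are the frame's x, y, z axes.
In Python, from plant import arm, claw, grab_frame, regions_of, tip_of, readout gives the robot as it stands. Calls block until the motion is done:
- arm.movep(position, orientation): joint-space move of the TCP to a pose.
- arm.servo_line(position, v=0.15, attitude=None, until_force=None): straight line of the TCP; attitude=None keeps the orientation; v is the mean speed in m/s. With until_force (N) it stops when the force on the tool has changed by that much, and returns True; else False.
- arm.move_j(angles): joint-space move.
- claw.grip(opening, strength=None): finger opening in m; strength is the grip in N (None keeps the last); returns when the fingers have stopped.
- arm.pause(seconds).
- arm.solve_ik(position, orientation): joint angles nearest the present ones, or None.
- grab_frame(name): name is "side" or "top" or "wrist"; returns a dict with "img" (480x640x3 uint8, red, green, blue), "fx", "fy", "cx", "cy" (pixels), "dist_coeffs" ([k1, k2, p1, p2, k3] as OpenCV has them; the pictures are not rectified), "eye" and "attitude" of the camera in the world. Camera axes: x right, y up, looking along -z (the intrinsics and any distortion apply to the point x, -y, -z); pixel columns grow to the right and rows downward; lengths in m; the calibration is good to about 2 mm. A picture is of the moment at which its call begins. There is no depth.
A pose or a line that the arm cannot do raises arm.IKError and nothing moves.
- arm.finish_job(): hands the job in, once; it reports no verdict.
Trained networks look in a picture, given as the dict that the camera call returned (one of the last four; its "shot" number tells which), for a name from the list of things; names that differ only in an ending like _2 or _b are one class to them, and where a whole thing is asked for, a point or a joint stands for the part that bears it (a point fixed in the world has none). Each returns a list of dicts, best first, with "conf" (0 to 1); they miss things now and then, are a little off and sometimes report something else, mostly with a low value. They report only what shows in the picture. A call takes as long as a camera call. They do not tell look-alikes from the thing itself.
- regions_of(picture, label): "region" (480x640 bool, what is visible of it) and "extent" ([left, top, right, bottom] in pixels, round what is visible of it).
- tip_of(picture, label): "position" ([column, row] in pixels: a listed point, or the origin of a listed thing).
Readings, each from a call of its own:
- readout.get_t(): time.
- readout.get_q(): joint angles.
- readout.get_qvel(): joint speeds.
- readout.get_joint_efforts(): joint torques, N m.
- readout.get_position(): TCP position.
- readout.get_tool_rot(): TCP orientation.
- readout.get_force(): force on the tool from outside, world axes, zero at the start.
- readout.get_ft_torque(): the same for the moment, N m.
- readout.get_gripper_width(): finger opening in m.
Only numpy, scipy, OpenCV 4.12 (cv2) and the standard library are available. Lean on these libraries where they do the work, as an engineer would, in place of code of your own. Each camera call takes 0.05 s, during which the arm holds its last target.

TASK

The cone spanner lies at the back of the wooden tray, shut in behind the solution tin, the oil tin and the jar of bearing balls: stand all three upright on the black rubber mat, then take the spanner and lay it flat and lengthways along the middle of the grinder's grit pan, jaw end towards the grinding wheel. Then put the two tins and the jar back upright in the tray, each just where it stood before. Knock nothing over and leave the pedal block, the glass stopper and the saddle clamp undisturbed.

Things in the scene. Friction and masses are not known exactly. Their poses are not given: they have to be found in the camera images.
- solution_tin: round steel tin of rubber solution, paper band, body 54 mm across and 110 mm high, with a small black screw cap (27 mm across) on top, 125 mm high in all; about 0.3 kg. Loose, stands upright in one stall of the wooden tray at the start (which stall varies). Origin: centre of its underside, z up.
- oil_tin: flat rectangular steel oil tin, body 40 mm thick (its x axis) by 70 mm wide (its y axis) by 115 mm high, with a 22 mm high brass spout on top 18 mm from the middle towards +y, 137 mm high in all; about 0.36 kg. Loose, stands upright in one stall of the wooden tray at the start (which stall varies). Origin: centre of its underside, z up.
- ball_jar: round glass jar half full of steel bearing balls, 58 mm across, with a steel screw lid 57 mm across, its top at 105 mm (lid from 88 to 105 mm); about 0.38 kg. Loose, stands upright in one stall of the wooden tray at the start (which stall varies). Origin: centre of its underside, z up.
- spanner: cone spanner lying flat. Rubber-wrapped grip 100 mm long, 24 wide, 10 thick; steel jaw head 36 mm wide ending 95 mm from the origin at +x, tail ending 87 mm from it at -x (head and tail 5 mm thick); 0.13 kg. Origin: underside of the middle of the grip; x along it to the jaw, z up. Starts at the back of the tray along its y, jaw to the tray's +y, some 8 mm behind the tins.
- tray: fixed wooden tray, 170 mm (x, away from the robot) by 294 mm (y). Floor 8 mm above the counter, edge strips 8 mm above the floor. Two strips (6 wide, 8 high) at y = -47 and 47 mm from the front (-x) to x = -11 part three stalls, centred at y = -94, 0, 94; tins and jar stand in them near x = -30. Spanner behind at x about 18. Origin: centre of underside.
- mat: fixed square of black rubber on the counter, 210 by 210 mm, 4 mm thick: the side area. Clear at the start, room for all three. Origin: centre of its underside, x and y along its edges.
- pan: fixed sheet-steel grit pan before the hand-cranked grinder, 230 by 130 mm, floor 3 mm thick, rim 3 mm thick, 11 mm above the counter. Origin: underside of the middle of the end next to the grinding wheel; x along the pan towards the wheel: the pan's middle is x = -115 mm, y = 0. Grinder 0.3 m high beyond that end; its tool rest, 0.17 m up, is 25 mm beyond it.
- pedal_block: red rubber bicycle pedal block, 95 by 30 by 24 mm. Bystander, loose on the counter; leave it where it is. Origin: centre of its underside.
- stopper: green glass bottle stopper used as a weight, stands on its knob (46 mm across), 50 mm high. Bystander, loose on the counter; leave it where it is. Origin: centre of its underside.
- saddle_clamp: chromed saddle clamp, ring 36 mm across with two lugs and a cross bolt, 24 mm high. Bystander, loose on the counter; leave it where it is. Origin: centre of its underside.
Things that resemble listed ones, but are neither listed nor needed, are in the scene too. What is shaped like the oil_tin but green or purple is not meant.

How it is judged:
By the outcome, as a careful person would: the job done as asked, in the order asked, and still so for the second after the job is handed in, with the robot touching nothing.
It also fails if it takes over 138 s, if anything falls off the work surface, if the arm or the gripper's body presses on something with over 40 N, if the wrist force passes 120 N, or if a joint passes its speed limit or range.

## Working session

There is one attempt and no reset: what is moved stays moved. The work goes in short steps, each a Python script; the robot and the scene stay as the last script left them, time stands still between calls to the robot, and variables do not carry over. Pictures are saved under pics/ and viewed, and the job is handed in when it is done.

```bash
ls; mkdir -p pics
python3 - <<'E'
from plant import arm, claw, grab_frame, readout
import cv2
for n in ["side","top","wrist"]:
    p=grab_frame(n); cv2.imwrite(f"pics/a_{n}.png",p["img"][:,:,::-1])
    print(n,p["fx"],p["fy"],p["cx"],p["cy"],p["dist_coeffs"],p["eye"],p["attitude"])
print(arm.finger_overhang, readout.get_t(), readout.get_tool_rot())
E
```

```text
pics
side 466.5649033438837 466.5649033438837 318.5108333824869 236.18150067733046 [-0.04420767  0.          0.          0.          0.        ] [0.30314901 0.66108264 0.68746184] [[-0.87986595  0.34550309 -0.3262875 ]
 [-0.47501217 -0.61901168  0.62545022]
 [ 0.0141192   0.70530288  0.70876547]]
top 513.7361940022399 513.7361940022399 318.2356292806526 238.099839487369 [0.02407007 0.         0.         0.         0.        ] [0.35810923 0.08077254 1.34503135] [[-0.01357636  0.98653648 -0.16297687]
 [-0.99983663 -0.01144866  0.01398735]
 [ 0.01193317  0.16314014  0.98653074]]
wrist 404.0028990221251 404.0028990221251 318.8684585834048 232.33490852793457 [-0.00073333  0.          0.          0.          0.        ] [ 0.2741265  -0.59360737  0.38352518] [[ 0.31390579  0.91332729  0.25941554]
 [-0.9494529   0.30240204  0.08421517]
 [-0.00153177 -0.27273847  0.96208699]]
0.017 0.15 [[-4.47173120e-04  9.49283031e-01  3.14422530e-01]
 [ 1.43140863e-03  3.14422847e-01 -9.49281952e-01]
 [-9.99998876e-01  2.55737502e-05 -1.49941337e-03]]
```

View pics/a_top.png

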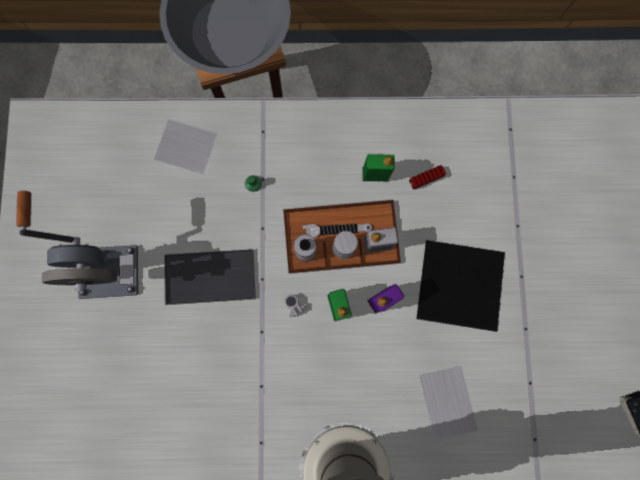

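View pics/a_side.png

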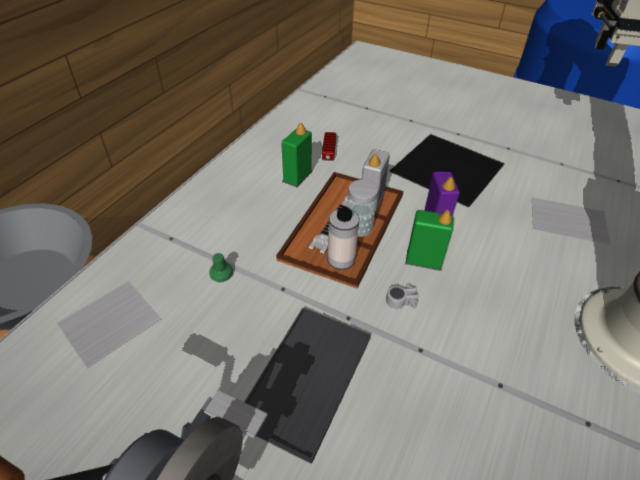

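View pics/a_wrist.png

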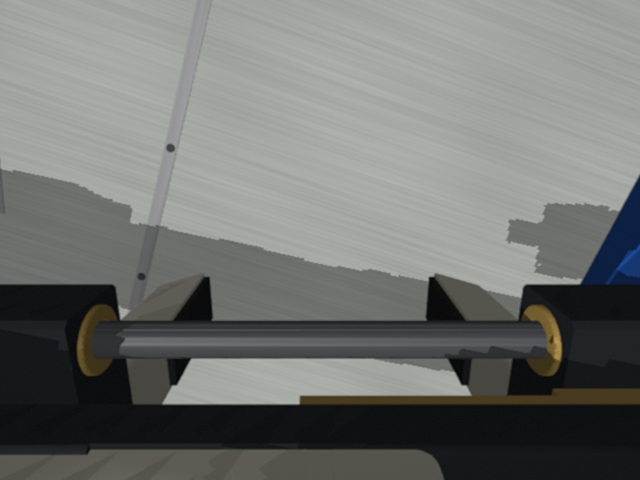

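The oil tin in the tray is grey, at top (381,238). The green tins at (379,167) and (340,304) and the purple one at (386,298) are look-alikes. The solution tin is at (305,245), the jar at (345,243), and the spanner at (338,230) with its jaw to the left (+y). Next I'll measure.

```bash
cat > h.py <<'E'
from plant import arm, claw, grab_frame, regions_of, tip_of, readout
import numpy as np, cv2
def rays(p,px):
    K=np.array([[p["fx"],0,p["cx"]],[0,p["fy"],p["cy"]],[0,0,1]])
    u=cv2.undistortPoints(np.array(px,float).reshape(-1,1,2),K,np.array(p["dist_coeffs"])).reshape(-1,2)
    d=np.c_[u[:,0],-u[:,1],-np.ones(len(u))]@np.array(p["attitude"]).T
    return np.array(p["eye"]),d
def onplane(p,px,z):
    e,d=rays(p,px); return e+d*((z-e[2])/d[:,2])[:,None]
def proj(p,X):
    c=(np.atleast_2d(X)-np.array(p["eye"]))@np.array(p["attitude"])
    K=np.array([[p["fx"],0,p["cx"]],[0,p["fy"],p["cy"]],[0,0,1]])
    return cv2.projectPoints(c*[1,-1,-1],np.zeros(3),np.zeros(3),K,np.array(p["dist_coeffs"]))[0].reshape(-1,2)
def rz(a): 
    c,s=np.cos(a),np.sin(a); return np.array([[c,-s,0],[s,c,0],[0,0,1.]])
E
python3 - <<'E'
from h import *
import pickle
P={n:grab_frame(n) for n in ["top","side"]}
names=["solution_tin","oil_tin","ball_jar","spanner","tray","mat","pan","pedal_block","stopper","saddle_clamp"]
D={}
for n,p in P.items():
    for l in names:
        r=regions_of(p,l); t=tip_of(p,l)
        D[n,l]=(r,t)
        print(n,l,[(round(x["conf"],2),list(map(int,x["extent"]))) for x in r][:4],[(round(x["conf"],2),np.round(x["position"],1).tolist()) for x in t][:4])
pickle.dump((P,D),open("d.pkl","wb"))
H={"tray":.016,"mat":.004,"pan":.011}
for n,p in P.items():
  for l,z in H.items():
    if not D[n,l][0]: continue
    ys,xs=np.nonzero(D[n,l][0][0]["region"])
    w=onplane(p,np.c_[xs,ys],z)[:,:2]
    rect=cv2.minAreaRect((w*1000).astype(np.float32))
    print(n,l,np.round(rect[0],1),np.round(rect[1],1),round(rect[2],2))
for l in names:
    if D["top",l][1] and D["side",l][1]:
        A=np.zeros((3,3));b=np.zeros(3)
        for n in P:
            e,d=rays(P[n],D[n,l][1][0]["position"]); d=d[0]/np.linalg.norm(d[0]); M=np.eye(3)-np.outer(d,d);A+=M;b+=M@e
        print(l,np.round(np.linalg.solve(A,b),4))
E
```

```text
top solution_tin [(0.35, [284, 293, 307, 320])] [(0.6, [304.2, 249.3])]
top oil_tin [(0.92, [329, 287, 352, 320]), (0.77, [369, 283, 405, 311]), (0.59, [363, 230, 396, 254]), (0.55, [362, 154, 394, 182])] [(0.84, [382.4, 299.3]), (0.79, [339.5, 306.6]), (0.78, [374.0, 174.0]), (0.65, [376.0, 246.6])]
top ball_jar [] [(0.85, [342.4, 247.2])]
top spanner [(0.62, [303, 223, 370, 236])] [(0.61, [337.5, 228.2])]
top tray [(0.7, [282, 200, 403, 277]), (0.62, [303, 225, 369, 239])] [(0.55, [341.6, 235.9])]
top mat [(0.73, [415, 238, 505, 331])] [(0.98, [459.5, 281.1])]
top pan [(0.95, [162, 248, 255, 304]), (0.17, [293, 234, 315, 262])] [(0.61, [164.6, 277.2])]
top pedal_block [(0.78, [410, 163, 448, 190]), (0.62, [163, 247, 253, 303])] [(0.66, [424.8, 177.0])]
top stopper [(0.58, [242, 173, 265, 192])] [(0.53, [253.3, 182.1])]
top saddle_clamp [(0.5, [284, 296, 305, 318])] [(0.67, [290.0, 302.5])]
side solution_tin [(0.81, [329, 208, 359, 268])] [(0.79, [341.8, 260.8])]
side oil_tin [(0.89, [283, 125, 311, 188]), (0.72, [424, 172, 457, 215]), (0.64, [367, 149, 393, 208]), (0.55, [407, 209,
[... 503 characters left out ...]
29.9, 146.7])]
side stopper [(0.7, [210, 255, 231, 281])] [(0.84, [221.5, 275.8])]
side saddle_clamp [(0.87, [384, 284, 419, 307]), (0.43, [366, 150, 391, 205])] [(0.9, [394.9, 300.8])]
top tray [581.6   1.1] [173.9 294.1] 4.69
top mat [ 451.2 -307.8] [208.7 209.2] 80.42
top pan [479.5 345.8] [132.6 232.6] 3.0
side tray [584.9   6.3] [175.5 310.4] 4.63
side mat [ 455.9 -308.9] [217.  211.5] 80.47
solution_tin [0.5471 0.0985 0.0069]
oil_tin [ 0.4811 -0.0741  0.0452]
ball_jar [ 0.5491 -0.0027  0.0062]
spanner [0.6036 0.0106 0.0131]
mat [ 0.4593 -0.3076 -0.0011]
pan [0.4802 0.4628 0.0006]
pedal_block [ 0.7396 -0.2261  0.015 ]
stopper [ 0.7363  0.2351 -0.0069]
saddle_clamp [0.414  0.1375 0.0059]
```

Run:
```python
import cv2
a=cv2.imread("pics/a_top.png")[190:340,270:520]; cv2.imwrite("pics/a_topcrop.png",cv2.resize(a,None,fx=3.2,fy=3.2,interpolation=cv2.INTER_CUBIC))
```

```text
(no output)
```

View pics/a_topcrop.png

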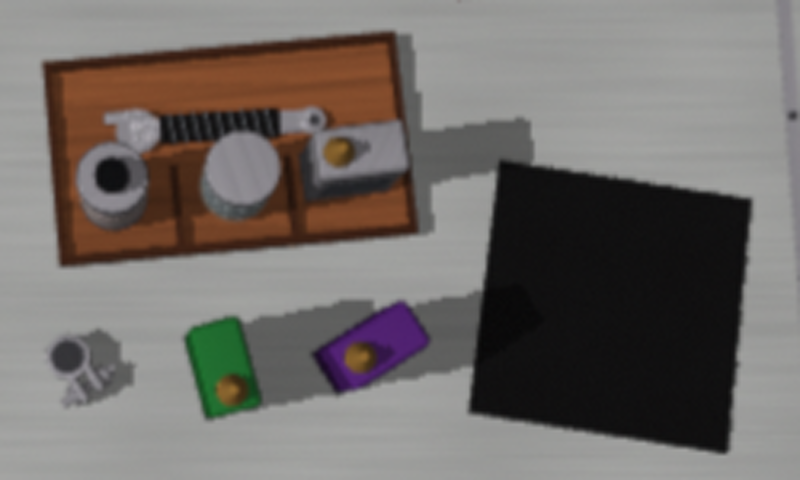

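Run:
```python
from h import *
import pickle
P,D=pickle.load(open("d.pkl","rb"))
p=P["top"]
print(onplane(p,[[305.3,244.4]],.133),onplane(p,[[345.3,242.2]],.113),onplane(p,[[376.2,236]],.144))
objs={"solution_tin":(.547,.0955),"ball_jar":(.549,-.001),"oil_tin":(.555,-.0885)}
ty=np.radians(4.69)
def draw(n,o):
    p=P[n];s=4;im=cv2.resize(p["img"][:,:,::-1],None,fx=s,fy=s,interpolation=cv2.INTER_CUBIC)
    def poly(X,c): cv2.polylines(im,[np.round((proj(p,X)+.5)*s-.5).astype(int)],True,c,1)
    def box(ctr,yaw,w,h,z,c):
        X=np.array([[-w,-h,0],[w,-h,0],[w,h,0],[-w,h,0]])/2@rz(yaw).T+[*ctr,z]; poly(X,c)
    box((.5816,.0011),ty,.170,.294,.016,(0,255,255))
    box((.452,-.308),np.radians(-9.58),.21,.21,.004,(0,255,255))
    a=np.radians(3.0); box((.4795,.3458),a,.13,.23,.011,(0,255,255))
    t=np.linspace(0,2*np.pi,40)
    def circ(c,r,z,col): poly(np.c_[c[0]+r*np.cos(t),c[1]+r*np.sin(t),0*t+z],col)
    c=objs["solution_tin"]; circ(c,.027,.008,(0,0,255));circ(c,.027,.118,(0,0,255));circ(c,.0135,.133,(0,255,0))
    c=objs["ball_jar"]; circ(c,.029,.008,(0,0,255));circ(c,.0285,.113,(0,0,255))
    c=objs["oil_tin"]; box(c,ty,.04,.07,.008,(255,0,255));box(c,ty,.04,.07,.123,(255,0,255))
    s0=np.array([*c,0.145])+rz(ty)@[0,.018,0]; circ(s0,.003,.145,(0,255,0))
    g=np.array([.6036,.0106,.018]); box(g[:2],ty,.024,.1,.018,(255,255,0))
    x0,y0,x1,y1=[v*s for v in o]; return im[y0:y1,x0:x1]
cv2.imwrite("pics/b_top.png",draw("top",(275,190,475,340)))
cv2.imwrite("pics/b_side.png",draw("side",(265,140,465,290)))
cv2.imwrite("pics/b_top2.png",draw("top",(150,230,350,330)))
```

```text
[[0.54346344 0.09465747 0.133     ]] [[ 0.55078634 -0.00230092  0.113     ]] [[ 0.55997717 -0.07392547  0.144     ]]
```

View pics/b_top.png

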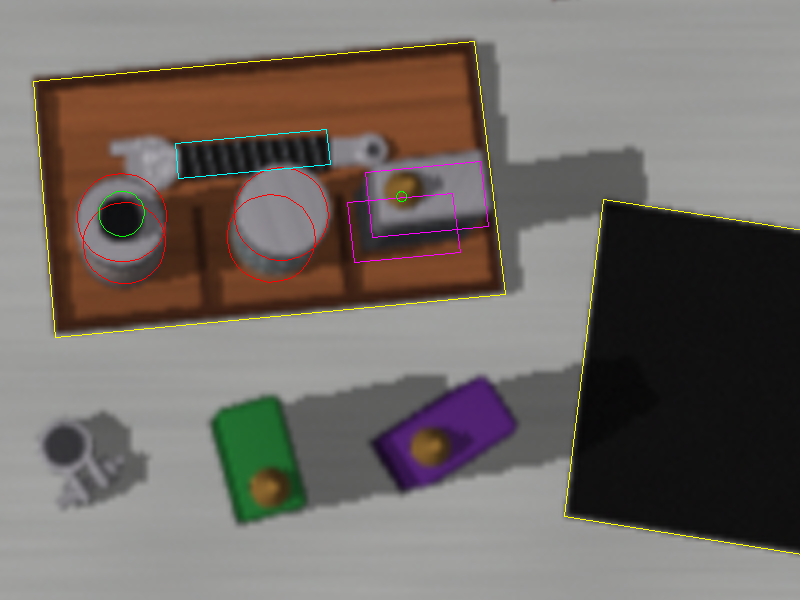

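View pics/b_side.png

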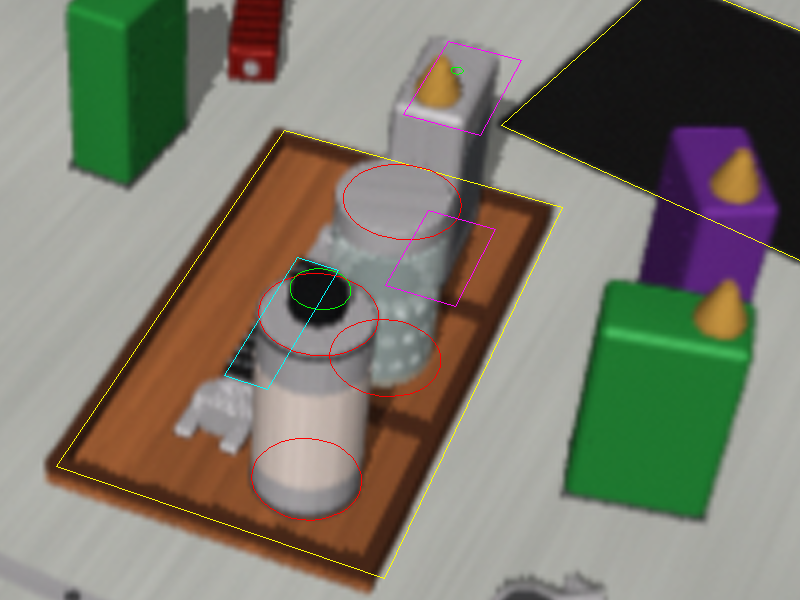

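View pics/b_top2.png

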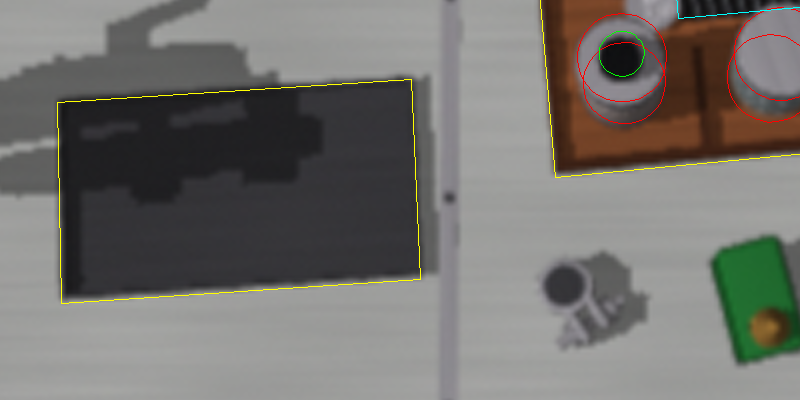

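```bash
cat >> h.py <<'E'
TY=np.radians(4.69); MY=np.radians(-9.58); PY=np.radians(3.0)
TR=np.array([.5825,.0025]); MT=np.array([.453,-.308]); PN=np.array([.4795,.3458])
def Rt(yaw,s=1):  # tool down, jaw axis along local x of yaw; s=1: camera towards local +y
    x=np.array([0,0,-1.]); z=rz(yaw)@[s,0,0]; y=np.cross(z,x); return np.c_[x,y,z]
E
python3 - <<'E'
from h import *
q0=readout.get_q()
for s in (1,-1):
  for nm,xy,yaw in [("tray0",(.55,.095),TY),("tray1",(.55,0),TY),("tray2",(.555,-.09),TY),("m1",(.50,-.308),MY),("m2",(.40,-.25),MY),("m3",(.41,-.37),MY),("pan",PN,PY),("look",(.58,-.07 if s>0 else .07),TY)]:
    for z in (.03,.11,.32):
      q=arm.solve_ik([*xy,z],Rt(yaw,s)); print(s,nm,z,None if q is None else np.round(q).astype(int).tolist())
E
```

```text
1 tray0 0.03 [15, 40, -36, 109, 35, 42, -37]
1 tray0 0.11 [24, 36, -48, 108, 34, 52, -36]
1 tray0 0.32 [41, 31, -74, 96, 30, 77, -34]
1 tray1 0.03 [32, 43, -46, 110, 44, 45, -34]
1 tray1 0.11 [36, 37, -51, 109, 36, 52, -28]
1 tray1 0.32 [52, 31, -76, 97, 31, 77, -24]
1 tray2 0.03 [41, 45, -46, 109, 45, 47, -25]
1 tray2 0.11 [46, 39, -53, 107, 38, 54, -20]
1 tray2 0.32 [53, 24, -60, 96, 22, 73, -7]
1 m1 0.03 [54, 41, -33, 105, 32, 43, -6]
1 m1 0.11 [59, 36, -40, 104, 29, 51, -4]
1 m1 0.32 [66, 23, -48, 92, 18, 73, 5]
1 m2 0.03 [60, 34, -37, 121, 36, 36, -13]
1 m2 0.11 [66, 27, -45, 120, 27, 44, -5]
1 m2 0.32 [76, 8, -51, 107, 7, 68, 13]
1 m3 0.03 [64, 39, -32, 110, 31, 40, 4]
1 m3 0.11 [69, 32, -38, 109, 26, 48, 8]
1 m3 0.32 [76, 18, -46, 97, 14, 70, 18]
1 pan 0.03 [3, 54, -58, 104, 55, 56, -77]
1 pan 0.11 [10, 57, -75, 103, 59, 71, -79]
1 pan 0.32 [12, 36, -74, 92, 35, 80, -63]
1 look 0.03 [39, 46, -47, 105, 45, 48, -26]
1 look 0.11 [43, 41, -54, 104, 40, 56, -23]
1 look 0.32 [48, 27, -60, 93, 24, 75, -11]
-1 tray0 0.03 [38, 66, -75, 109, 70, 69, 121]
-1 tray0 0.11 [38, 54, -75, 107,
[... 313 characters left out ...]
[-48, 33, 78, 99, -33, 76, -139]
-1 m1 0.03 [-15, 59, 64, 108, -64, 59, -111]
-1 m1 0.11 [-20, 60, 77, 106, -63, 71, -111]
-1 m1 0.32 [-22, 37, 78, 95, -36, 79, -129]
-1 m2 0.03 [16, 30, 15, 123, -15, 29, -147]
-1 m2 0.11 [5, 22, 28, 122, -16, 40, -146]
-1 m2 0.32 [-41, 12, 80, 110, -13, 68, -146]
-1 m3 0.03 [-6, 57, 64, 113, -64, 57, -99]
-1 m3 0.11 [-7, 45, 65, 111, -50, 57, -108]
-1 m3 0.32 [-16, 31, 78, 100, -31, 75, -121]
-1 pan 0.03 [10, 68, -75, 104, 71, 71, 95]
-1 pan 0.11 [10, 57, -75, 103, 59, 71, 101]
-1 pan 0.32 [12, 36, -74, 92, 35, 80, 117]
-1 look 0.03 [-43, 47, 46, 108, -46, 47, -147]
-1 look 0.11 [-54, 48, 65, 107, -51, 60, -143]
-1 look 0.32 [-63, 45, 88, 96, -45, 84, -146]
```

Run:
```python
from h import *
import pickle
arm.movep([.56,-.05,.40],Rt(TY))
p=grab_frame("wrist"); cv2.imwrite("pics/c_w.png",p["img"][:,:,::-1]); pickle.dump(p,open("w.pkl","wb"))
for l in ["solution_tin","oil_tin","ball_jar","spanner","tray"]:
    r=regions_of(p,l); t=tip_of(p,l)
    print(l,[(round(x["conf"],2),list(map(int,x["extent"]))) for x in r][:4],[(round(x["conf"],2),np.round(x["position"],1).tolist(),np.round(onplane(p,[x["position"]],.008)[0][:2],4)) for x in t][:4])
print(readout.get_t(),readout.get_position(),p["eye"])
```

```text
solution_tin [(0.82, [290, 4, 345, 79]), (0.64, [344, 54, 375, 203])] [(0.65, [317.4, 52.6], array([0.5462, 0.0976]))]
oil_tin [(0.85, [158, 174, 239, 259]), (0.84, [443, 193, 516, 274]), (0.81, [300, 183, 342, 262])] [(0.96, [322.2, 209.4], array([ 0.5679, -0.0964])), (0.77, [202.7, 111.3], array([0.4072, 0.018 ])), (0.73, [458.5, 219.1], array([ 0.7533, -0.0952])), (0.66, [215.8, 204.9], array([ 0.4248, -0.1015]))]
ball_jar [(0.74, [291, 113, 343, 169])] [(0.75, [317.5, 135.4], array([ 5.54e-01, -2.00e-04]))]
spanner [(0.6, [344, 53, 374, 202])] [(0.91, [355.6, 132.1], array([0.6023, 0.0078]))]
tray [(0.79, [272, 10, 418, 247])] [(0.96, [343.8, 138.5], array([ 0.588 , -0.0014]))]
5.2417 [ 0.55999345 -0.04996728  0.40000049] [0.55453936 0.02172122 0.54027359]
```

View pics/c_w.png

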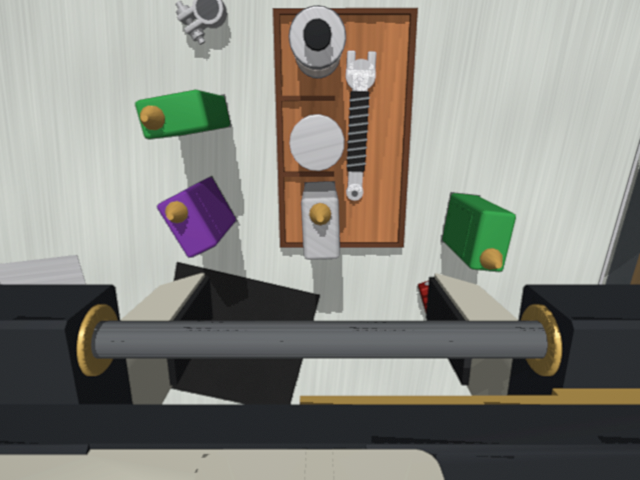

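Run:
```python
from h import *
import pickle
w=pickle.load(open("w.pkl","rb"))
c=onplane(w,[[274,9],[417,9],[403,247],[281,247]],.016)[:,:2]
print(np.round(c,4),c.mean(0)); r=cv2.minAreaRect((c*1000).astype(np.float32));print(r)
s=3.2
im=cv2.resize(w["img"][:,:,::-1],None,fx=4,fy=4,interpolation=cv2.INTER_CUBIC)[0:1080,1060:1700]
cv2.imwrite("pics/c_crop1.png",im[:600]);cv2.imwrite("pics/c_crop2.png",im[480:1080])
```

```text
[[ 0.4923  0.1392]
 [ 0.6585  0.1523]
 [ 0.6817 -0.1382]
 [ 0.5159 -0.1513]] [5.87080623e-01 5.13198829e-04]
((586.9533081054688, 0.5235443115234375), (166.76446533203125, 291.62261962890625), 4.556750297546387)
```

View pics/c_crop1.png

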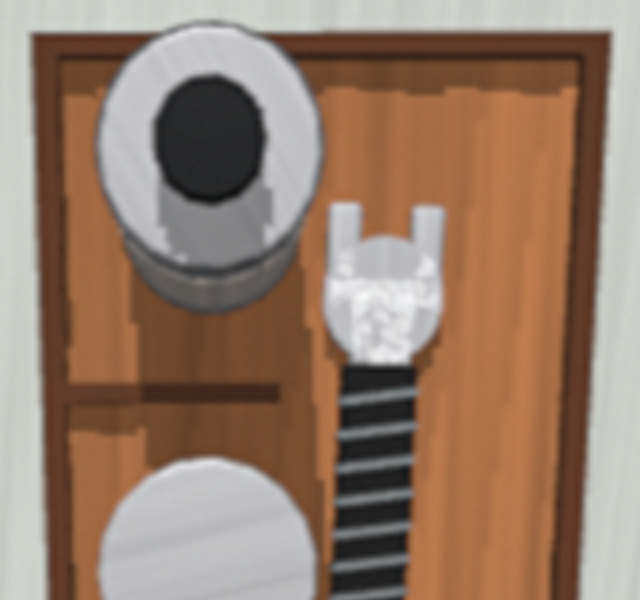

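View pics/c_crop2.png

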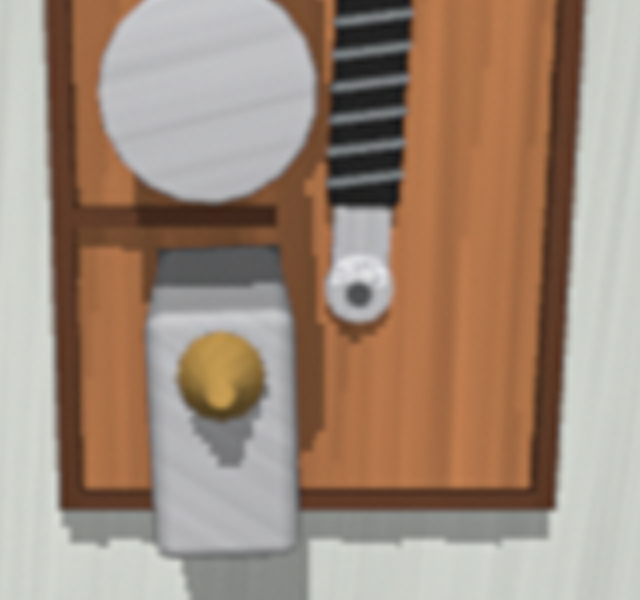

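Run:
```python
from h import *
import pickle
w=pickle.load(open("w.pkl","rb"));P,_=pickle.load(open("d.pkl","rb"));t=P["top"]
f=lambda a:np.array(a,float)/4+[265,0]
print("sol",onplane(w,f([[209,138]]),.133),"jar",onplane(w,f([[208,570]]),.113))
o=onplane(w,f([[148,795],[296,793],[297,1028],[163,1033]]),.123);print("oil",np.round(o,4),o.mean(0))
print(np.degrees(np.arctan2(*(o[1]-o[0])[[1,0]])),np.degrees(np.arctan2(*(o[2]-o[3])[[1,0]])),np.degrees(np.arctan2(*-(o[0]-o[3])[[0,1]])),np.degrees(np.arctan2(*-(o[1]-o[2])[[0,1]])))
g=lambda a:np.array(a,float)/4+[275,190]
o=onplane(t,g([[361,165],[482,150],[490,215],[375,236]]),.123);print("oil top",np.round(o,4),o.mean(0))
print("span grip ends",onplane(w,f([[378,367],[364,686]]),.018), "tail/jaw", onplane(w,f([[358,770]]),.0125),onplane(w,f([[387,205]]),.0125))
```

```text
sol [[0.54685716 0.09506565 0.133     ]] jar [[ 0.55413696 -0.00300411  0.113     ]]
oil [[ 0.5429 -0.0612  0.123 ]
 [ 0.5816 -0.0576  0.123 ]
 [ 0.5879 -0.1225  0.123 ]
 [ 0.5515 -0.1268  0.123 ]] [ 0.56595471 -0.09200386  0.123     ]
5.311702113237225 6.795710534309948 172.58438408709702 174.46630336780396
oil top [[ 0.5755 -0.0505  0.123 ]
 [ 0.5838 -0.1241  0.123 ]
 [ 0.544  -0.1274  0.123 ]
 [ 0.532  -0.0577  0.123 ]] [ 0.55882341 -0.0899124   0.123     ]
span grip ends [[ 0.60116338  0.05610607  0.018     ]
 [ 0.60697782 -0.04097383  0.018     ]] tail/jaw [[ 0.60842247 -0.06930154  0.0125    ]] [[0.59946189 0.10261025 0.0125    ]]
```

```bash
cat >> h.py <<'E'
SOL=(.5455,.095); JAR=(.5525,-.0025); OIL=(.5625,-.0915); OY=np.radians(5.5)
ZT=.30
def loc(c,yaw,x,y): return np.array(c)+(rz(yaw)[:2,:2]@[x,y])
def pick(xy,yaw,z,w,wo,f=35):
    claw.grip(wo)
    arm.servo_line([*xy,ZT],v=.3,attitude=Rt(yaw))
    arm.servo_line([*xy,z+.03],v=.2); arm.servo_line([*xy,z],v=.06)
    F0=readout.get_force(); claw.grip(w-.01,f); 
    arm.pause(.2); print("width",readout.get_gripper_width(),"F",np.round(F0,1))
    arm.servo_line([*xy,z+.03],v=.08); arm.servo_line([*xy,ZT],v=.2); print("up",readout.get_gripper_width(),np.round(readout.get_force(),2),readout.get_t())
def place(xy,yaw,z,wo):
    arm.servo_line([*xy,ZT],v=.25,attitude=Rt(yaw))
    arm.servo_line([*xy,z+.02],v=.2); arm.servo_line([*xy,z+.002],v=.04)
    arm.pause(.2)
    hit=arm.servo_line([*xy,z-.003],v=.015,until_force=3); print("hit",hit,readout.get_position()[2]-z)
    claw.grip(wo); arm.pause(.1)
    arm.servo_line([*xy,z+.03],v=.08); arm.servo_line([*xy,ZT],v=.25); print("t",readout.get_t())
E
python3 - <<'E'
from h import *
import pickle
w=pickle.load(open("w.pkl","rb"));P,_=pickle.load(open("d.pkl","rb"));t=P["top"]
g=lambda a:np.array(a,float)/4+[275,190]
print("green top",onplane(t,g([[212,415],[275,395],[305,508],[240,524]]),.115))
print("purple top",onplane(t,g([[373,440],[485,377],[517,428],[405,490]]),.115))
print("green w",onplane(w,[[136,97],[193,90],[200,133],[141,138]],.115),"base",onplane(w,[[228,95],[229,127]],0))
for n,c in [("sol",loc(MT,MY,-.048,.052)),("jar",loc(MT,MY,-.048,-.052)),("oil",loc(MT,MY,.05,0))]: print(n,c,[arm.solve_ik([*c,z],Rt(MY)) is not None for z in(.1,.3)])
E
```

```text
green top [[ 0.42657645  0.04187903  0.115     ]
 [ 0.43798243  0.00404964  0.115     ]
 [ 0.37112081 -0.01224645  0.115     ]
 [ 0.36229236  0.0264094   0.115     ]]
purple top [[ 0.41056102 -0.05372215  0.115     ]
 [ 0.44717098 -0.12191567  0.115     ]
 [ 0.41660664 -0.1398149   0.115     ]
 [ 0.38089666 -0.07182091  0.115     ]]
green w [[ 0.37027779  0.02722228  0.115     ]
 [ 0.42715866  0.03833527  0.115     ]
 [ 0.43405572 -0.00283618  0.115     ]
 [ 0.37362938 -0.0126063   0.115     ]] base [[0.43694596 0.04029999 0.        ]
 [0.43892913 0.00105082 0.        ]]
sol [ 0.41432348 -0.2487368 ] [True, True]
jar [ 0.39701532 -0.35128644] [True, True]
oil [ 0.50230271 -0.31632123] [True, True]
```

Run:
```python
from h import *
pick(SOL,TY,.008+.098,.054,.085)
place(loc(MT,MY,-.048,.052),MY,.004+.098,.08)
for n in ["side","top"]: cv2.imwrite(f"pics/d_{n}.png",grab_frame(n)["img"][:,:,::-1])
```

```text
width 0.052961169092603975 F [-0.1  0.5  0. ]
up 0.05329575829146695 [-0.83 -0.38 -3.47] 10.2833
hit True 1.4443255924589948e-06
t 16.125
```

View pics/d_side.png

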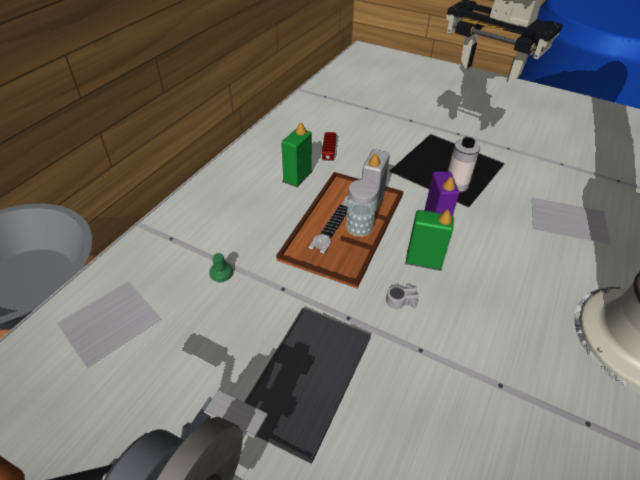

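The solution tin stands upright on the mat at about (463,165). The jar and the oil tin are next.

Run:
```python
from h import *
pick(JAR,TY,.008+.095,.058,.088)
place(loc(MT,MY,-.048,-.052),MY,.004+.095,.085)
pick(OIL,OY,.008+.098,.040,.07)
place(loc(MT,MY,.05,0),MY,.004+.098,.065)
claw.grip(.05)
arm.movep([.57,-.02,.36],Rt(TY))
for n in ["side","top","wrist"]: cv2.imwrite(f"pics/e_{n}.png",grab_frame(n)["img"][:,:,::-1])
import pickle
p=grab_frame("wrist");pickle.dump(p,open("w2.pkl","wb"))
for x in tip_of(p,"spanner"): print(x["conf"],x["position"],onplane(p,[x["position"]],.01))
for x in regions_of(p,"spanner"): print(x["conf"],x["extent"])
```

```text
width 0.05721681787418416 F [-0.4 -0.1  0.3]
up 0.05677590894073925 [-0.66  0.18 -4.04] 21.675
hit True 0.00013224355338757598
t 27.6083
width 0.03988123748697325 F [-0.5  0.4  0.9]
up 0.03999389832154149 [ 0.46 -0.01 -2.97] 33.1833
hit True -1.5046592057907371e-05
t 38.475
0.69 [349.7, 159.5] [[0.60472471 0.00571133 0.01      ]]
0.78 [337.1, 74.5, 366.4, 231.8]
```

View pics/e_side.png

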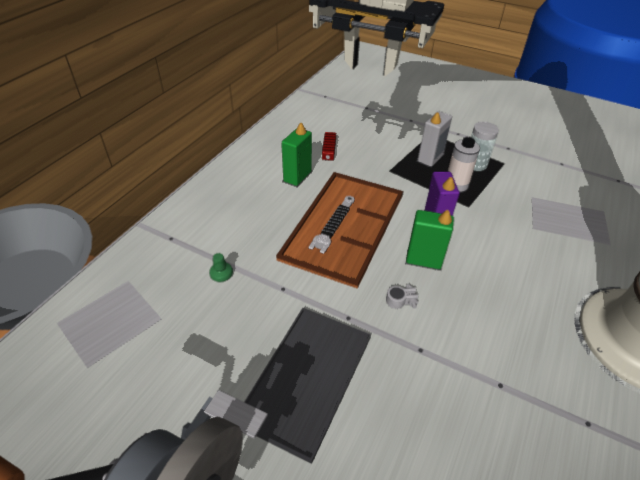

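View pics/e_wrist.png

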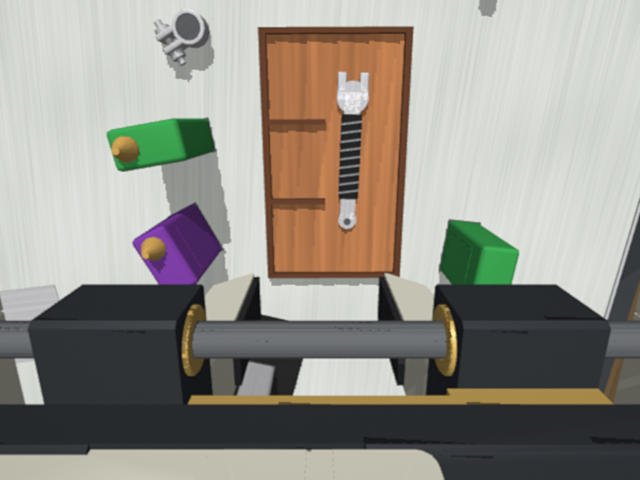

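View pics/e_top.png

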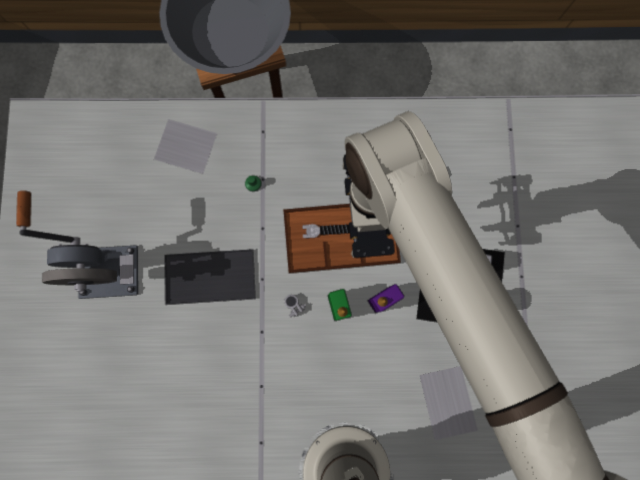

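All three stand on the mat, with the spanner clear in the tray. In the wrist view the grip runs from (351,114) to (348,199), and the jaw is at the top (+y).

Run:
```python
from h import *
import pickle
p=pickle.load(open("w2.pkl","rb"))
im=cv2.resize(p["img"][20:240,230:430,::-1],None,fx=2.7*1,fy=2.7,interpolation=cv2.INTER_CUBIC)
m=p["img"]
g=onplane(p,[[351.3,114],[348.3,198.5]],.018); print(g,g.mean(0),np.degrees(np.arctan2(-(g[0]-g[1])[0],(g[0]-g[1])[1])))
c=onplane(p,[[259.5,28],[412,28],[399,276],[268,276]],.016)[:,:2];print(c,c.mean(0))
P,_=pickle.load(open("d.pkl","rb"));t=P["top"]
cv2.imwrite("pics/f.png",im)
f=cv2.resize(cv2.imread("pics/d_top.png")[195:280,275:425],None,fx=5,fy=5,interpolation=cv2.INTER_CUBIC);cv2.imwrite("pics/f_top.png",f)
```

```text
[[ 0.60083527  0.05788471  0.018     ]
 [ 0.60697209 -0.04019196  0.018     ]] [0.60390368 0.00884638 0.018     ] 3.580425525318641
[[ 0.49233125  0.13969066]
 [ 0.65796822  0.15253474]
 [ 0.68191627 -0.13613016]
 [ 0.51411325 -0.14925941]] [0.58658225 0.00170896]
```

View pics/f.png

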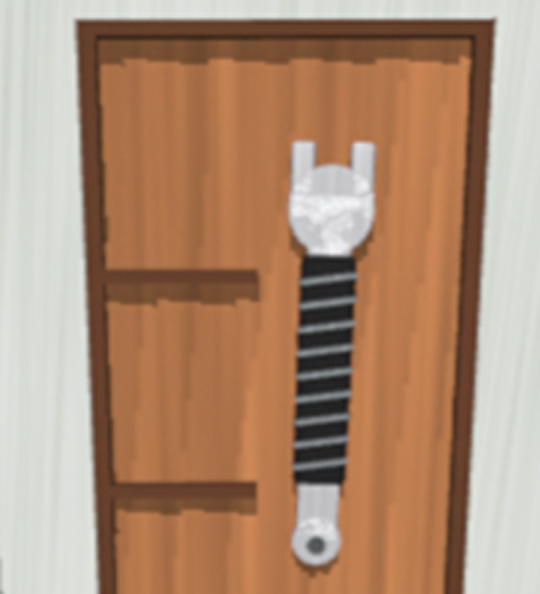

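View pics/f_top.png

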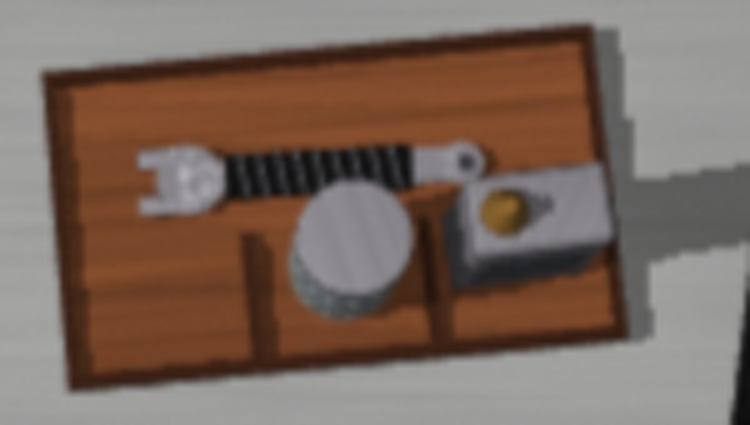

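Run:
```python
import h
from h import *
h.ZT=.2
pick((.602,.009),np.radians(3.5),.027,.020,.055,30)
c=loc(PN,PY,0,-.002)
arm.servo_line([*c,.2],v=.25,attitude=Rt(PY))
for n in ["side","top"]: cv2.imwrite(f"pics/g_{n}.png",grab_frame(n)["img"][:,:,::-1])
print(readout.get_t(),readout.get_gripper_width())
```

```text
width 0.023665416941176923 F [0.4 0.8 0.6]
up 0.023754952399614022 [-0.01 -0.03 -1.54] 45.225
46.9 0.0233666759009769
```

View pics/g_side.png

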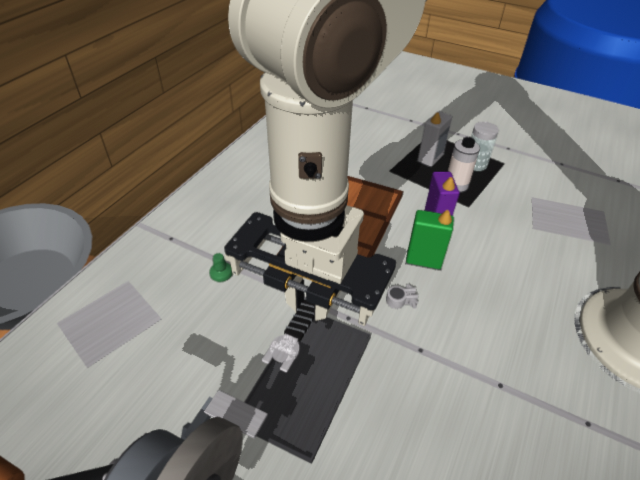

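View pics/g_top.png

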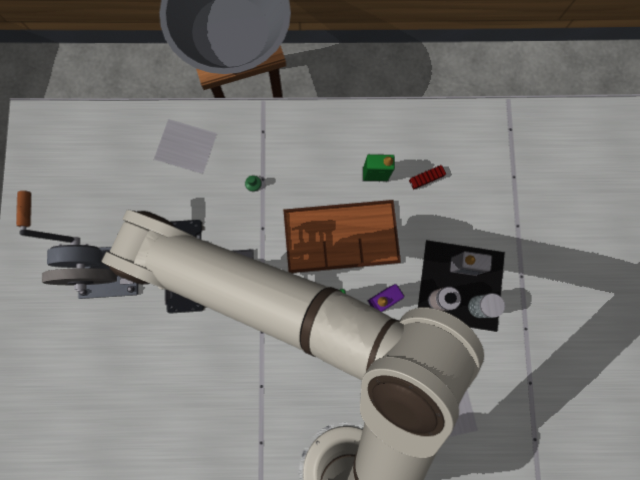

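Run:
```python
from h import *
import pickle
P,_=pickle.load(open("d.pkl","rb"));t=P["top"];s=P["side"]
for z in (.45,.55,.65,.75): print(z,onplane(t,[[105,265],[150,235]],z)[:,:2].round(3).tolist())
print("wheel",onplane(t,[[113,270]],.2),onplane(t,[[113,270]],.28),onplane(t,[[102,255]],.28))
# side view: housing bottom of big disc at (330,100), vertical plane x~.48: param
e,d=rays(s,[[330,100],[310,60],[310,215]])
for di in d:
    k=(.345-e[1])/di[1]; print("at y=.345",e+k*di)
q=readout.get_q(); print(np.round(q,1)); print(np.round(arm.solve_ik([*loc(PN,PY,0,-.002),.022],Rt(PY)),1))
```

```text
0.45 [[0.463, 0.439], [0.515, 0.363]]
0.55 [[0.451, 0.399], [0.497, 0.332]]
0.65 [[0.44, 0.359], [0.48, 0.3]]
0.75 [[0.428, 0.319], [0.462, 0.269]]
wheel [[0.48087074 0.52054725 0.2       ]] [[0.47229376 0.48982147 0.28      ]] [[0.50378222 0.51393633 0.28      ]]
at y=.345 [0.45983449 0.345      0.49370989]
at y=.345 [0.47890795 0.345      0.52386095]
at y=.345 [0.47863004 0.345      0.35564099]
[  5.6  37.4 -61.5  99.4  35.9  65.5 -64. ]
[ -2.2  49.4 -49.7 104.5  48.8  50.4 -72.8]
```

Run:
```python
import h
from h import *
h.ZT=.2
c=loc(PN,PY,0,-.002)
place(c,PY,.022,.045)
arm.servo_line([.44,.10,.34],v=.3,attitude=Rt(MY))
for n in ["side","top"]: cv2.imwrite(f"pics/h_{n}.png",grab_frame(n)["img"][:,:,::-1])
t=cv2.imread("pics/h_top.png")[235:315,150:270]; s=cv2.imread("pics/h_side.png")[290:470,220:400]
cv2.imwrite("pics/h_c.png",np.vstack([cv2.resize(t,(540,360),interpolation=2),]));cv2.imwrite("pics/h_s.png",cv2.resize(s,(540,540),interpolation=2))
```

```text
hit True 5.039021838634111e-05
t 51.1167
```

View pics/h_c.png

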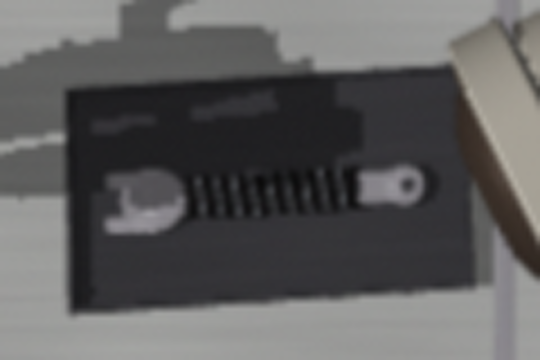

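View pics/h_s.png

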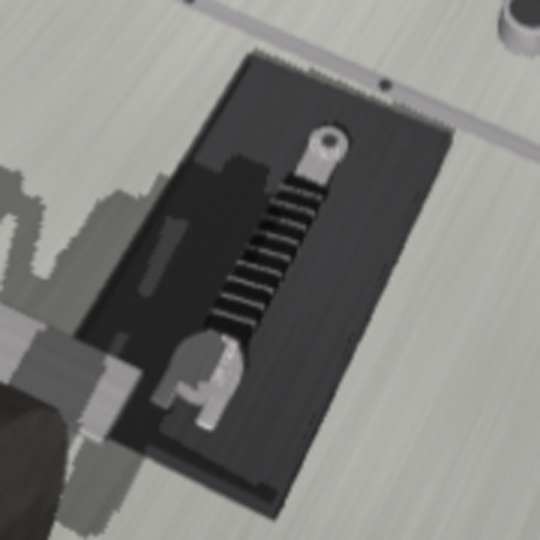

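Spanner lies flat, jaw towards the wheel, about centred in the pan. Now I'll put the tins and jar back.

Run:
```python
from h import *
pick(loc(MT,MY,.05,0),MY,.004+.098,.040,.065)
place(OIL,OY,.008+.098,.065)
pick(loc(MT,MY,-.048,-.052),MY,.004+.095,.058,.085)
place(JAR,TY,.008+.095,.083)
pick(loc(MT,MY,-.048,.052),MY,.004+.098,.054,.08)
place(SOL,TY,.008+.098,.08)
arm.movep([.40,-.45,.35],Rt(MY))
for n in ["side","top"]: cv2.imwrite(f"pics/i_{n}.png",grab_frame(n)["img"][:,:,::-1])
a=cv2.imread("pics/a_top.png");b=cv2.imread("pics/i_top.png")
f=lambda a,x:cv2.resize(a[195:280,275:410],None,fx=4,fy=3.4 if 0 else 4,interpolation=2)
cv2.imwrite("pics/i_cmp.png",cv2.resize(np.vstack([f(a,0),f(b,0)]),None,fx=.85,fy=.85))
a=cv2.imread("pics/a_side.png");b=cv2.imread("pics/i_side.png")
g=lambda a:a[140:300,260:420]
cv2.imwrite("pics/i_cmps.png",cv2.resize(np.hstack([g(a),g(b)]),None,fx=2.5,fy=2.5,interpolation=2))
print(readout.get_t())
```

```text
width 0.03981934439826334 F [-0.2  0.2  0.6]
up 0.03972764518403733 [-0.24  0.62 -2.89] 58.675
hit True 5.238311021574238e-06
t 63.925
width 0.05709461063959154 F [ 0.7 -0.2  0.1]
up 0.057069067037441266 [-0.67  0.85 -3.31] 69.625
hit True 0.00015061857688764002
t 75.4917
width 0.05354124440457407 F [ 0.1 -0.1 -0.8]
up 0.053634661709877116 [-0.46  0.23 -4.  ] 80.8
hit True 0.00015877772660673195
t 86.6
88.7417
```

View pics/i_cmp.png

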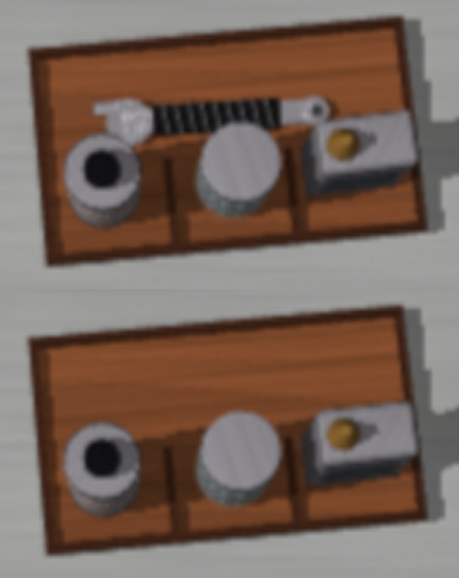

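View pics/i_cmps.png

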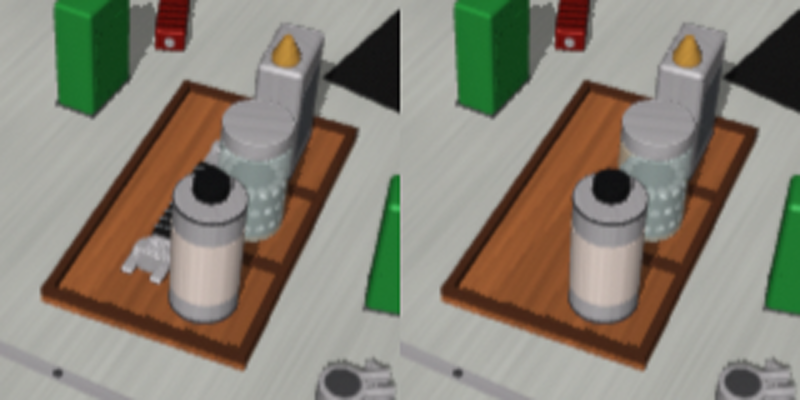

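View pics/i_top.png

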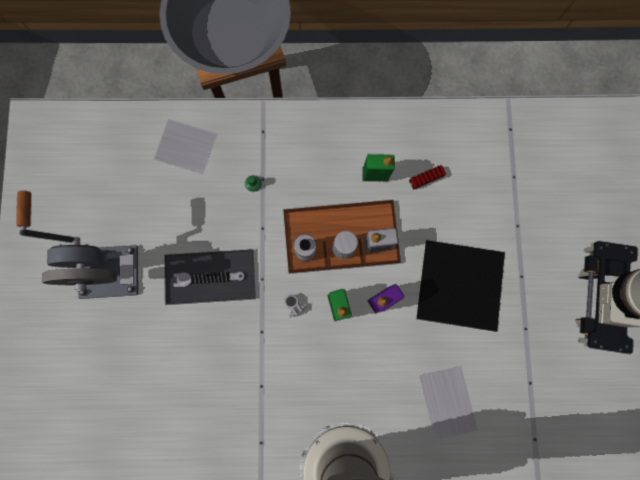

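Run:
```python
from h import *
p=grab_frame("top"); im=p["img"]
r=regions_of(p,"spanner")
for x in r[:3]: print(x["conf"],x["extent"])
r=[x for x in r if x["extent"][0]<260]
if r:
    ys,xs=np.nonzero(r[0]["region"]);w=onplane(p,np.c_[xs,ys],.008)[:,:2];R=cv2.minAreaRect((w*1000).astype(np.float32));print(R)
ends=onplane(p,np.array([[105,203],[432,186]])/4.5+[149.6,234.6],.008)[:,:2]
v=(ends-PN)@rz(PY)[:2,:2]; print("local (across, along):",v)
print(PN, readout.get_t())
cv2.imwrite("pics/j.png",cv2.resize(im[235:315,150:270,::-1],None,fx=6.5,fy=6.5,interpolation=2))
```

```text
0.64 [173.5, 272.8, 241.6, 286.8]
0.64 [283.4, 199.7, 402.5, 277.2]
((474.7856140136719, 348.1069641113281), (178.6854705810547, 36.280616760253906), 89.20452880859375)
local (across, along): [[-0.00042503  0.09386621]
 [-0.00293652 -0.0937229 ]]
[0.4795 0.3458] 88.8417
```

View pics/j.png

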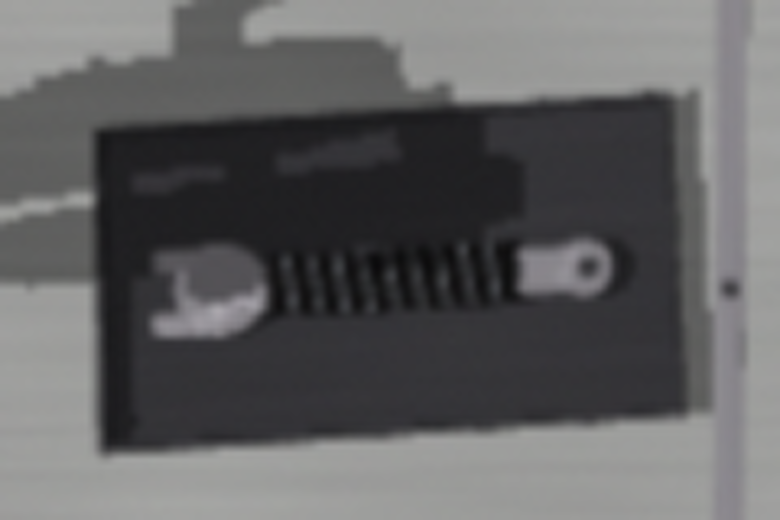

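Run:
```python
from h import *
arm.finish_job()
```

```text
the job is handed in; nothing more can be done
```

The job is done and handed in at about 89 s of the 138 s allowed. I stood the solution tin, the jar and the oil tin upright on the mat. I then laid the spanner in the grit pan with its jaw towards the wheel. Last, I put the oil tin, the jar and the solution tin back in their stalls at the spots where I had gripped them.

- **Tins and jar:** before-and-after pictures from the top and side cameras show all three upright, with no shift I could see.
- **Spanner:** it lies flat, about 2–3 mm off the pan's midline and about 1° off its length. The network's outline put it up to 5 mm off and nearer 4°, but that outline is coarse and I trusted the pixel check.
- **Bystanders and look-alikes:** the pedal block, glass stopper, saddle clamp and the green and purple tins look unmoved in the same pictures. I didn't measure them.
- **Disagreement:** the cameras differed by up to about 5 mm on where the tray stands. I averaged them to choose the grasps, so a tin or the jar may have slid a few millimetres as the jaws closed.

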